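# Teach a batten length to the cut-off saw

## Task

Slide the stop along its rail to push the sample batten home, so that it sits snugly between the stop and the fixed end block. Only then press these keys on the panel, fully down, one at a time and letting each come up before the next: the square key, then the small round key, then the large round key. Never press the bar-shaped key, keep the batten snug in its lane, and leave the other things on the bench where they lie.

Things in the scene. Friction and masses are not known exactly. Their poses are not given: they have to be found in the camera images.
- bed: Fixed length-stop bed on the bench: dark steel plate 130 mm (its x) x 420 mm (its y) x 14 mm with white tick marks. On it run, full length along its y, an aluminium rail (x -36 to 0 mm, top at 22 mm) that carries the sliding stop and a fence (x 46 to 58 mm, top at 26 mm). The batten lies in the lane between rail and fence. Origin: centre of underside, on the bench.
- stop (a joint): Travel of the sliding stop along the bed's +y, in m, 0 to 0.16; it stays where left (about 1.5 N friction). Growing means towards batten and end block.
- stop_grip (a point): Point inside the sliding stop's upright black grip fin, 72.5 mm above the bench. The fin is 24 mm (x) x 16 mm (y) in plan and stands free from 34.5 to 72.5 mm above the bench. It sits on a steel carriage 34 x 26 mm, with a steel foot, 26 mm along y, reaching 62 mm towards +x across the lane (foot top 34.5 mm above the bench). Axes as the bed's.
- stop_face (a point): Centre of the flat +y face of the stop's foot, the face that meets the batten; 25 mm above the bench. Axes as the bed's.
- batten: Loose pale wooden sample batten 40 mm (x) x 180 mm (y) x 22 mm, 120 g, lying in the lane along the bed's y, top 36 mm above the bench. Origin: centre of underside.
- batten_near (a point): Centre of the batten's -y end, which faces the sliding stop.
- batten_far (a point): Centre of the batten's +y end, which faces the end block.
- block_face (a point): Centre (at half the batten's height) of the -y face of the fixed steel end block, 44 x 34 x 32 mm with a low round knob on top, bolted in the lane at the +y end. The batten's far end belongs against this face.
- panel: Fixed grey control panel, 170 x 170 mm, 30 mm high, with four white push keys in a two-by-two field at 72 mm pitch, each in a black surround 50 x 50 mm, 6 mm high; which key is where varies. Origin: centre of underside, on the bench.
- key_square_top (a point): Centre of the top of the square key, cap 26 x 26 mm; 44 mm above the bench when up, moves down with the key. Axes as the panel's.
- key_square (a joint): How far the square key is pressed, in m: 0 up, 0.006 fully down (5 N); it springs back.
- key_small_top (a point): Centre of the top of the small round key, cap 16 mm diameter; 44 mm above the bench when up, moves down with the key. Axes as the panel's.
- key_small (a joint): How far the small round key is pressed, in m: 0 up, 0.006 fully down (5 N); it springs back.
- key_large_top (a point): Centre of the top of the large round key, cap 36 mm diameter; 44 mm above the bench when up, moves down with the key. Axes as the panel's.
- key_large (a joint): How far the large round key is pressed, in m: 0 up, 0.006 fully down (5 N); it springs back.
- key_bar_top (a point): Centre of the top of the bar-shaped key, cap 12 x 38 mm (leave this one alone: it erases); 44 mm above the bench when up, moves down with the key. Axes as the panel's.
- key_bar (a joint): How far the bar-shaped key is pressed, in m: 0 up, 0.006 fully down (5 N); it springs back.
- offcut: Bystander: loose wooden block 55 x 90 x 35 mm; origin centre of underside.
- tape: Bystander: loose black tape measure case about 66 x 38 mm, 62 mm high; origin centre of underside.
- pencil: Bystander: loose flat carpenter's pencil 165 mm long, 12 mm wide, 8 mm high, lying along its own y; origin under the middle of its wooden body.
- try_square: Bystander: loose joiner's try square: wooden stock 22 x 120 x 16 mm along its y, steel blade reaching 115 mm along its +x; origin under the centre of the stock.
- sander: Bystander: loose cork sanding block 70 x 120 x 40 mm; origin centre of underside.

How it is judged:
By the outcome, as a careful person would: the job done as asked, in the order asked, and still so for the second after the job is handed in, with the robot touching nothing.
It also fails if it takes over 48 s, if anything falls off the work surface, if the arm or the gripper's body presses on something with over 40 N, if the wrist force passes 120 N, or if a joint passes its speed limit or range.

## Robot

A 6-joint arm with a two-finger parallel gripper is mounted at the origin on the work surface. World frame = base frame: x ahead of the robot, y to its left, z up, the work surface at z = 0. Lengths are in mm, angles in degrees, forces in N, time in s.
With the tool pointing down it reaches from about 350 to 850 mm from the base axis. Payload 8.1 kg.
Tool frame: the origin (TCP) lies midway between the tips of the shut fingers; the grasp point (between the pads) lies 19 mm behind it; z points along the fingers, x is the direction in which the jaws open and shut, and the axes are right-handed (so a half turn about z gives the same grasp; the last joint's range is limited). The gripper opens to 85 mm and grips with 20 to 120 N. Pads are 22 mm wide; open, the fingers measure 114 mm over their backs; the gripper's body (76 mm by 85 mm) begins 54 mm behind the grasp point. The pads swing forward as they close: fully open they stand 13 mm farther back than shut.
Start: joints at [66.612, 7.471, 85.268, -0, 87.261, -4.893], TCP at [190.312, 569.022, 231.292] pointing down, gripper open.
Joint ranges: [-169.43, 169.43], [-51.17, 129.36], [1.28, 143.12], [-76.62, 256.62], [0, 156.53], [-152.29, 152.29]. Speed limits (degrees/s): [136.94, 136.94, 159.86, 180, 180, 180].

## Interface

Orientations are given as [roll, pitch, yaw] about the fixed x, y, z axes, in that order (R = Rz(yaw) Ry(pitch) Rx(roll)).
In Python, from bench import monitor, cams, r gives the robot as it stands.
- The arm moves only by the tool jog_arm, never from a script. Its arguments are lists of equal length, an entry for each row: "offset": the shift along the tool's x, y, z in mm, a list of three; "delta_rot": the turn, a rotation vector about the tool's x, y, z in degrees, a list of three; "jaw": the opening in per cent of the stroke, from 0 (shut) to 100 (fully open). In form: {"offset": [[x, y, z], ...], "delta_rot": [[rx, ry, rz], ...], "jaw": [jaw, ...]}. A call has 1 to 20 rows; each row shifts and turns the pose as measured when the row begins, along the tool's axes as they then stand; what a row does not reach is not made up. A row lasts 1/10 s, in which the tool goes at most 50 mm and 8.59 degrees, less where a joint would pass 70% of its speed; a pose out of reach is approached as far as the arm can. A call is refused whole if a number of a shift passes 50 or a number of a turn 8.59, either way. A call with a gripper value outside its range is refused whole. The fingers move at their own pace and stop on an object; "newtons" is the grip in N (left out, the last holds). Time passes only in rows, so rows that do not move let the fingers close. It gives the time, the measured TCP pose, the force and the opening at its end, in the units of the state.
- monitor.sense(): the state, without advancing time (a new reading comes with each control period).
- cams.snapshot(name): name is "scene" or "top" or "wrist"; returns (picture, depth): 400x640x3 uint8, red, green, blue; 400x640 float32, mm along the optical axis (not along the pixel's ray), 0 where there is no reading.
- cams.camera_model(name): a dict with "K" (3x3 intrinsics, pixels), "camera_from_world" (4x4, takes a point from world to camera coordinates). Camera axes: x right, y down, z forward; pixel columns grow to the right and rows downward; lengths in mm; the calibration is good to about 2 mm. A picture is of the moment at which its call begins: read the wrist's pose just before it. camera_model takes no time and is no camera call; for the wrist camera it gives the pose at the moment of the call.
- r.hand_in(): hands the job in, once; it reports no verdict.
The state is a dict: "time": time; "joint_pos": joint angles; "qd": joint speeds; "joint_efforts": joint torques, N m; "tool_pos": TCP position; "tcp_rot": TCP orientation; "ft_force": force on the tool from outside, world axes, zero at the start; "wrist_torque": the same for the moment, N m; "finger_gap": finger opening in mm.
Only numpy, scipy, OpenCV 4.12 (cv2) and the standard library are available. Lean on these libraries where they do the work, as an engineer would, in place of code of your own. Each camera call takes 0.05 s, during which the arm holds its last target.

## Working session

There is one attempt and no reset: what is moved stays moved. The work goes in short steps, Python scripts to look and compute and a tool call to move; the robot and the scene stay as the last step left them, time stands still between calls to the robot, and variables do not carry over. Pictures are saved under pics/ and viewed, and the job is handed in when it is done.

Besides the shell and the picture viewer there is one more tool, called after "Request:" by a JSON object that holds its "api" and its "payload". jog_arm: Moves the arm, as the interface text tells. Its arguments: {"type":"object","properties":{"offset":{"type":"array","items":{"type":"array","items":{"type":"number"}}},"delta_rot":{"type":"array","items":{"type":"array","items":{"type":"number"}}},"jaw":{"type":"array","items":{"type":"number"}},"newtons":{"type":"number"}},"required":["offset","delta_rot","jaw"]}

```bash
mkdir -p pics
cat > h.py <<'E'
import numpy as np, cv2
from bench import monitor, cams, r
def shot(n,f):
    M=cams.camera_model(n); p,d=cams.snapshot(n)
    cv2.imwrite(f'pics/{f}.png',p[:,:,::-1]); np.savez(f'pics/{f}.npz',p=p,d=d,K=M['K'],T=M['camera_from_world'])
def world(f,u,v,z=None):
    a=np.load(f'pics/{f}.npz'); K=np.array(a['K']);T=a['T'];Ti=np.linalg.inv(T)
    ray=np.linalg.inv(K)@[u,v,1]
    if z is None: 
        return (Ti@np.r_[ray*a['d'][int(round(v)),int(round(u))],1])[:3]
    o=Ti[:3,3];w=Ti[:3,:3]@ray
    return o+w*(z-o[2])/w[2]
E
python3 - <<'E'
from h import *
s=monitor.sense();print(s)
shot('top','top1');shot('scene','scene1')
E
```

```text
{'time': 0.0, 'joint_pos': array([ 6.66110764e+01,  7.51432924e+00,  8.53304126e+01, -1.20533711e-03,
        8.72612466e+01, -4.89391928e+00]), 'qd': array([ 0.04476126, -0.10675567,  0.04359639, -0.027905  , -0.03018867,
       -0.0024169 ]), 'joint_efforts': array([-3.40571067e-03, -5.69388664e+01, -5.00551486e+01, -2.15163645e-04,
        1.43230267e-02, -1.87386013e-05]), 'tool_pos': array([190.10656672, 568.50100708, 230.24168859]), 'tcp_rot': array([-1.79992157e+02,  1.05704773e-01,  7.15050616e+01]), 'ft_force': array([ 0.38744277,  0.19228701, -0.90186073]), 'wrist_torque': array([-0.03196052, -0.09437506,  0.03631455]), 'finger_gap': 85.24442438885298}
```

View pics/top1.png

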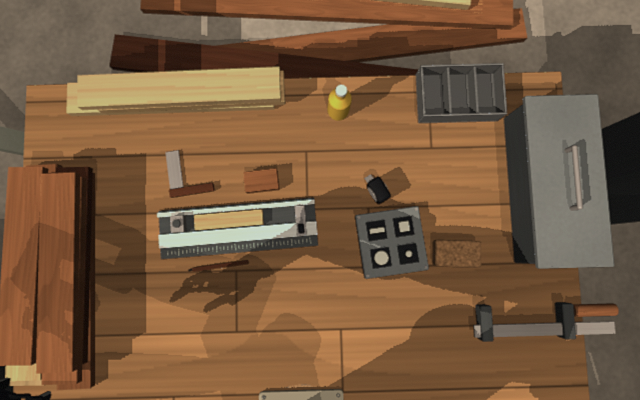

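View pics/scene1.png

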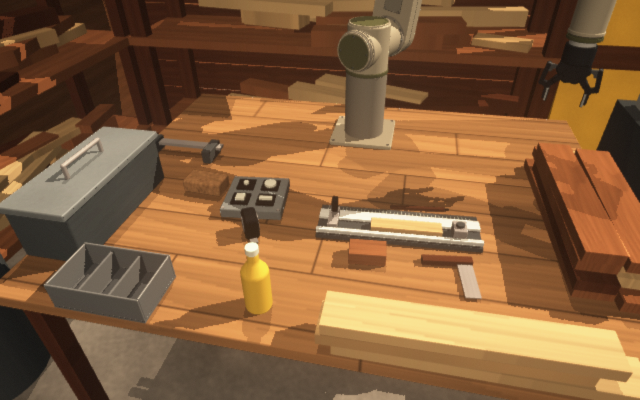

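The top view shows the bed at about (238,228), with the stop at (300,218), the end block at (178,222) and the panel at (392,242). I'll zoom in on it.

Run:
```python
from h import *
p=cv2.imread('pics/top1.png')
a=cv2.resize(p[190:265,150:325],None,fx=4.5,fy=4.5,interpolation=cv2.INTER_CUBIC)
b=cv2.resize(p[195:285,345:435],None,fx=6,fy=6,interpolation=cv2.INTER_CUBIC)
cv2.imwrite('pics/a.png',a);cv2.imwrite('pics/b.png',b)
for n,u,v in [('sq',403.5,227),('bar',377,231),('large',381,258),('small',408.5,254)]:
    print(n,world('top1',u,v),world('top1',u,v,44))
for n,u,v in [('fin',299,214),('fin2',302,229),('batL',196,221),('batR',261,217),('block',178,223),('bench',330,300)]:
    print(n,world('top1',u,v))
print(np.load('pics/top1.npz')['T'],np.load('pics/top1.npz')['K'])
```

```text
sq [ 520.25046195 -277.77509926   43.49876777] [ 520.22513878 -277.68443452   44.        ]
bar [ 511.66332556 -208.40742505   42.1832428 ] [ 511.58395668 -208.17868033   44.        ]
large [ 441.50010288 -216.05324811   41.62313333] [ 441.52796818 -215.73976631   44.        ]
small [ 450.00382307 -286.79479932   47.22437461] [ 449.98759668 -287.40282106   44.        ]
fin [562.39209174  -5.43945382  29.97034711]
fin2 [520.20334108 -13.77491036  74.96997641]
batL [550.80134031 266.93625072  30.50826538]
batR [556.63948301  94.65344286  34.80670821]
block [545.08433233 307.81788273  53.81942679]
bench [333.53370774 -81.82445167  -4.07335559]
[[-2.55920141e-02 -9.99671620e-01 -1.30412775e-03 -3.55910039e+01]
 [-9.93141558e-01  2.55736746e-02 -1.14086952e-01  6.03733733e+02]
 [ 1.14082839e-01 -1.62453142e-03 -9.93469912e-01  1.24762068e+03]
 [ 0.00000000e+00  0.00000000e+00  0.00000000e+00  1.00000000e+00]] [[484.47274467   0.         315.84872077]
 [  0.         484.47274467 198.26408986]
 [  0.           0.           1.        ]]
```

View pics/a.png

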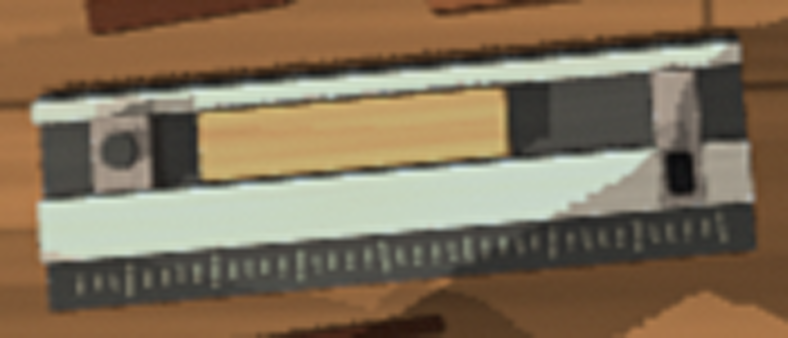

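View pics/b.png

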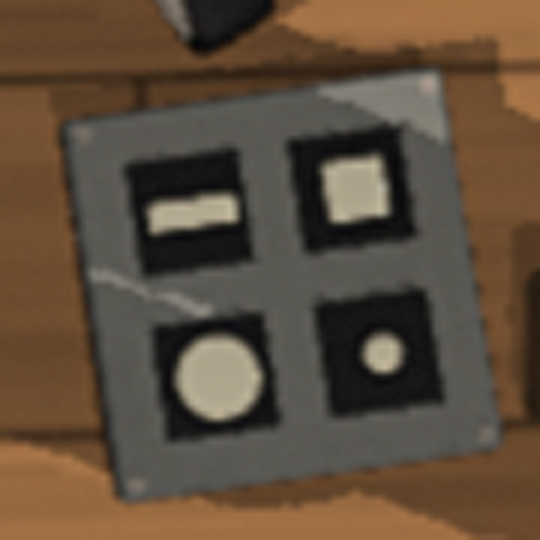

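Run:
```python
from h import *
def Z(x,y): return 150+(x+.5)/4.5-.5, 190+(y+.5)/4.5-.5
def W(n,x,y,z):
    u,v=Z(x,y); w=world('top1',u,v,z); print(n,w.round(1), world('top1',u,v).round(1)); return w
f1=W('fenceL',35,100,26);f2=W('fenceR',738,45,26)
r1=W('rail L lower',42,260,22);r2=W('rail R lower',753,200,22)
r3=W('rail L upper',40,203,22);
b1=W('bat far',199,146,36);b2=W('bat near',505,122,36)
for d in (f1-f2,r1-r2,b1-b2): print('yaw',np.degrees(np.arctan2(-d[0],d[1])),np.linalg.norm(d))
W('fin',680,172,72.5);W('block near top edge',152,150,46);W('foot',675,110,34.5);W('foot+y edge',655,110,34.5);
def V(x,y): return 345+(x+.5)/6-.5,195+(y+.5)/6-.5
for n,x,y in [('sq',356,189),('small',383,353),('large',218,378),('bar',192,212)]:
    print(n,world('top1',*V(x,y),44).round(1))
```

```text
fenceL [578.2 370.7  26. ] [580.4 378.3   2.8]
fenceR [600.1 -45.   26. ] [602.9 -45.    1.4]
rail L lower [484.1 366.8  22. ] [484.  365.1  27.2]
rail R lower [508.5 -51.6  22. ] [509.4 -51.6   1.9]
rail L upper [517.6 368.3  22. ] [517.6 368.4  22. ]
bat far [547.8 271.3  36. ] [548.1 272.3  31.8]
bat near [557.2  92.3  36. ] [558.   93.3  26.8]
yaw 3.026696718310761 416.3161427365915
yaw 3.3449742730275083 419.0573284984636
yaw 3.0260486696506272 179.2017839036706
fin [523.4 -10.5  72.5] [523.3 -10.6  74.5]
block near top edge [545.4 296.   46. ] [545.4 296.1  45.6]
foot [561.8  -7.2  34.5] [561.6  -7.3  37.1]
foot+y edge [562.1   4.5  34.5] [562.5   4.7  30.1]
sq [ 522.6 -278.9   44. ]
small [ 451.5 -287.3   44. ]
large [ 442.6 -215.6   44. ]
bar [ 514.4 -207.2   44. ]
```

Request:
{"api": "jog_arm", "payload": {"offset": [[0,0,0],[0,0,0],[0,0,0],[0,0,0],[0,0,0],[0,0,0],[0,0,0],[0,0,0],[0,0,0]], "delta_rot": [[0,0,8.5],[0,0,8.5],[0,0,8.5],[0,0,8.5],[0,0,8.5],[0,0,8.5],[0,0,8.5],[0,0,8.5],[0,0,0]], "jaw": [0,0,0,0,0,0,0,0,0]}}

```text
time: 1.0
tool_pos: [188.9, 565.7, 224.4]
tcp_rot: [179.4, 0.3, 2.4]
ft_force: [0.4, 0.3, -0.3]
finger_gap: -0.1
```

```bash
cat >> h.py <<'E'
from scipy.spatial.transform import Rotation as Ro
def to(x,y,z,yaw=None):
    s=monitor.sense(); R=Ro.from_euler('xyz',s['tcp_rot'],degrees=True)
    d=R.inv().apply(np.array([x,y,z])-s['tool_pos'])
    print('t',s['time'],'pos',s['tool_pos'].round(1),'rot',s['tcp_rot'].round(2),'F',s['ft_force'].round(1),'gap',round(s['finger_gap'],1))
    print('tool delta',d.round(1))
    if yaw is not None:
        print('rotvec',np.degrees((R.inv()*Ro.from_euler('xyz',[180,0,yaw],degrees=True)).as_rotvec()).round(2))
E
python3 -c "
from h import *
to(525.5,-50,200,3)"
```

```text
t 1.0 pos [188.9 565.7 224.4] rot [179.39   0.29   2.4 ] F [ 0.4  0.3 -0.3] gap -0.1
tool delta [310.7 629.   29.6]
rotvec [ 0.61  0.3  -0.6 ]
```

Request:
{"api": "jog_arm", "payload": {"offset": [[17,35,0],[17,35,0],[17,35,0],[17,35,0],[17,35,0],[17,35,0],[17,35,0],[17,35,0],[17,35,0],[17,35,0],[17,35,0],[17,35,0],[17,35,0],[17,35,0],[17,35,0],[17,35,0],[17,35,0],[10,20,0],[0,0,0]], "delta_rot": [[0.6,0.3,-0.6],[0,0,0],[0,0,0],[0,0,0],[0,0,0],[0,0,0],[0,0,0],[0,0,0],[0,0,0],[0,0,0],[0,0,0],[0,0,0],[0,0,0],[0,0,0],[0,0,0],[0,0,0],[0,0,0],[0,0,0],[0,0,0]], "jaw": [0,0,0,0,0,0,0,0,0,0,0,0,0,0,0,0,0,0,0]}}

```text
time: 2.9
tool_pos: [554.1, -43.2, 219.3]
tcp_rot: [179.8, 0.2, 8.8]
ft_force: [-0.4, 0.2, 0.4]
finger_gap: 0.0
```

```bash
python3 -c "
from h import *
to(525.5,-50,48,3)
shot('wrist','w1')"
```

```text
t 2.9 pos [554.1 -43.2 219.3] rot [179.8    0.23   8.76] F [-0.4  0.2  0.4] gap 0.0
tool delta [-28.7   1.8 171.4]
rotvec [0.21 0.22 5.76]
```

View pics/w1.png

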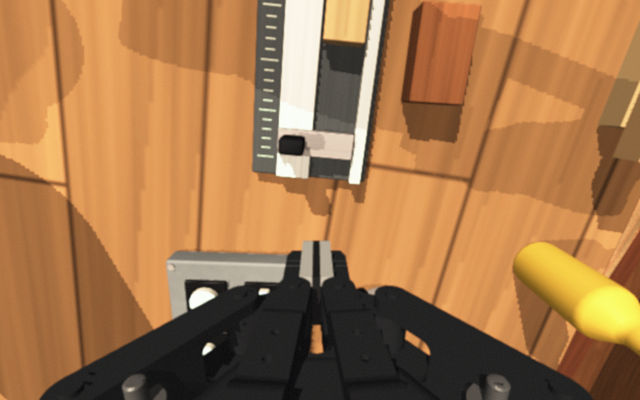

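The wrist view shows the fin at (291,145), the foot face edge at y≈131 px and the batten end at (345,42). I'll check the fin against the top-camera value, then go down behind it.

```bash
python3 -c "
from h import *
print(world('w1',292,143,72.5),world('w1',292,142))
to(525.5,-52,120,3)"
```

```text
[525.51040736  -7.1460593   72.5       ] [525.39074425  -6.23512483  72.49289846]
t 2.95 pos [553.5 -42.1 219.2] rot [179.84   0.26   8.77] F [-1.3  0.1 -0.4] gap -0.3
tool delta [-28.7   5.3  99.3]
rotvec [0.18 0.25 5.77]
```

Request:
{"api": "jog_arm", "payload": {"offset": [[-14,4,0],[-14,4,35],[0,0,35],[0,0,25],[0,0,0]], "delta_rot": [[0,0,5.8],[0,0,0],[0,0,0],[0,0,0],[0,0,0]], "jaw": [0,0,0,0,0]}}

```text
time: 3.45
tool_pos: [523.7, -49.0, 122.5]
tcp_rot: [179.9, 0.2, 3.7]
ft_force: [-0.9, -0.7, -0.9]
finger_gap: 0.1
```

```bash
python3 -c "
from h import *
to(525.5,-52,48,3)"
```

```text
t 3.45 pos [523.7 -49.  122.5] rot [1.7989e+02 1.6000e-01 3.7100e+00] F [-0.9 -0.7 -0.9] gap 0.1
tool delta [ 1.8  3.  74.5]
rotvec [0.11 0.16 0.71]
```

Request:
{"api": "jog_arm", "payload": {"offset": [[1.5,3,25],[0,0,25],[0,0,20],[0,0,2],[0,0,0]], "delta_rot": [[0,0,0.6],[0,0,0],[0,0,0],[0,0,0],[0,0,0]], "jaw": [0,0,0,0,0]}}

```text
time: 3.95
tool_pos: [527.8, -48.4, 55.7]
tcp_rot: [179.9, -0.2, 3.8]
ft_force: [0.3, 0.9, 0.1]
finger_gap: 0.2
```

```bash
python3 -c "
from h import *
to(519.5,90,49,3)"
```

```text
t 3.95 pos [527.8 -48.4  55.7] rot [179.87  -0.19   3.82] F [0.3 0.9 0.1] gap 0.2
tool delta [   0.9 -138.7    6.4]
rotvec [ 0.13 -0.19  0.82]
```

Request:
{"api": "jog_arm", "payload": {"offset": [[0,-5,4],[0,-6,0],[0,-6,0],[0,-6,0],[0,-6,0],[0,-6,0],[0,-6,0],[0,-6,0],[0,-6,0],[0,-6,0]], "delta_rot": [[0,0,0.7],[0,0,0],[0,0,0],[0,0,0],[0,0,0],[0,0,0],[0,0,0],[0,0,0],[0,0,0],[0,0,0]], "jaw": [0,0,0,0,0,0,0,0,0,0]}}

```text
time: 4.95
tool_pos: [527.5, 14.8, 57.1]
tcp_rot: [179.7, -0.6, 3.2]
ft_force: [-0.6, -1.0, 0.1]
finger_gap: 0.2
```

```bash
python3 -c "
from h import *
to(519.5,85,49,3)
shot('top','t2')
p=cv2.imread('pics/t2.png');cv2.imwrite('pics/t2a.png',cv2.resize(p[190:265,150:325],None,fx=4.5,fy=4.5,interpolation=cv2.INTER_CUBIC))"
```

```text
t 4.95 pos [527.5  14.8  57.1] rot [179.71  -0.6    3.16] F [-0.6 -1.   0.1] gap 0.2
tool delta [ -4.2 -70.5   7.7]
rotvec [ 0.28 -0.6   0.16]
```

View pics/t2a.png

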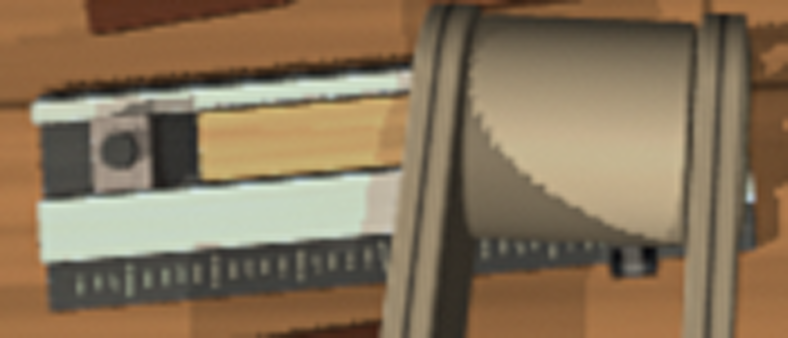

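```bash
python3 -c "
from h import *
shot('wrist','w2')"
```

```text
(no output)
```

View pics/w2.png

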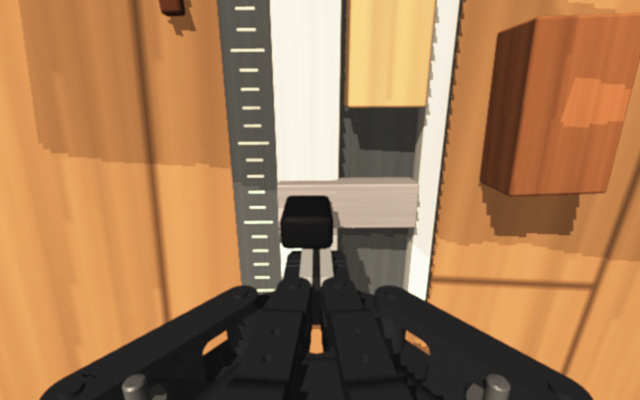

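The fin at (307,222) is in front of the fingers. The foot face is at row 180 and the batten end at row 107, so I'll keep pushing.

```bash
python3 -c "
from h import *
print(world('w2',370,180,34.5),world('w2',385,106,36),world('w2',307,203,72.5))"
```

```text
[555.49863935  52.11880546  34.5       ] [558.70956483  91.3833061   36.        ] [521.60344802  49.33787384  72.5       ]
```

Request:
{"api": "jog_arm", "payload": {"offset": [[-1,-6,2],[-1,-6,2],[-1,-6,2],[0,-6,1],[0,-6,0],[0,-6,0],[0,-6,0],[0,-6,0]], "delta_rot": [[0.2,-0.5,0],[0,0,0],[0,0,0],[0,0,0],[0,0,0],[0,0,0],[0,0,0],[0,0,0]], "jaw": [0,0,0,0,0,0,0,0]}}

```text
time: 5.85
tool_pos: [522.3, 66.1, 50.0]
tcp_rot: [179.9, -0.2, 3.1]
ft_force: [-0.2, -2.6, 0.8]
finger_gap: 0.2
```

```bash
python3 -c "
from h import *
to(519.5,85,49,3)
shot('wrist','w3')"
```

```text
t 5.85 pos [522.3  66.1  50. ] rot [ 1.7991e+02 -1.6000e-01  3.1400e+00] F [-0.2 -2.6  0.8] gap 0.2
tool delta [ -1.8 -19.    1. ]
rotvec [ 0.09 -0.16  0.14]
```

View pics/w3.png

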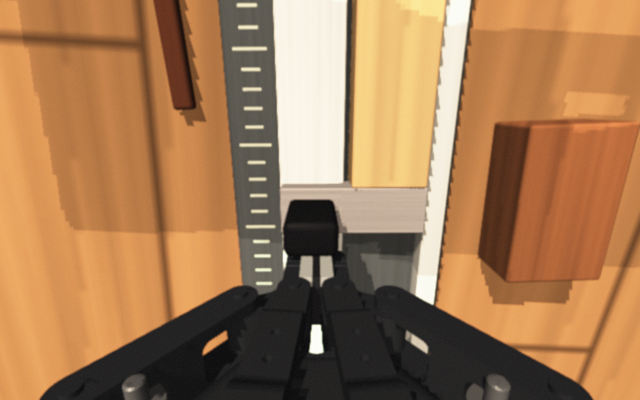

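The foot at row 187 now touches the batten, with about 13 mm left to the block. I'll push slowly and watch the force.

Request:
{"api": "jog_arm", "payload": {"offset": [[0,-3,0],[0,-3,0],[0,-3,0],[0,-2,0]], "delta_rot": [[0,0,0],[0,0,0],[0,0,0],[0,0,0]], "jaw": [0,0,0,0]}}

```text
time: 6.3
tool_pos: [521.5, 78.8, 49.9]
tcp_rot: [179.9, -0.1, 3.2]
ft_force: [-0.0, -2.0, 1.3]
finger_gap: 0.1
```

Request:
{"api": "jog_arm", "payload": {"offset": [[0,-1.5,0],[0,-1.5,0]], "delta_rot": [[0,0,0],[0,0,0]], "jaw": [0,0]}}

```text
time: 6.5
tool_pos: [521.3, 81.9, 50.0]
tcp_rot: [179.9, -0.1, 3.2]
ft_force: [-0.5, -1.7, 1.8]
finger_gap: -0.1
```

Request:
{"api": "jog_arm", "payload": {"offset": [[0,-1.5,0],[0,-1.5,0]], "delta_rot": [[0,0,0],[0,0,0]], "jaw": [0,0]}}

```text
time: 6.7
tool_pos: [521.3, 82.1, 50.0]
tcp_rot: [179.6, -0.1, 3.2]
ft_force: [0.8, -10.9, 2.3]
finger_gap: -0.1
```

Request:
{"api": "jog_arm", "payload": {"offset": [[0,-1.5,0],[0,-1,0]], "delta_rot": [[0,0,0],[0,0,0]], "jaw": [0,0]}}

```text
time: 6.9
tool_pos: [521.3, 81.9, 50.1]
tcp_rot: [179.4, -0.1, 3.1]
ft_force: [-0.4, -4.8, 1.0]
finger_gap: 0.3
```

It met resistance at y≈82. One firmer push, then a look.

Request:
{"api": "jog_arm", "payload": {"offset": [[0,-3,0],[0,-3,0],[0,-2,0]], "delta_rot": [[0,0,0],[0,0,0],[0,0,0]], "jaw": [0,0,0]}}

```text
time: 7.2
tool_pos: [521.3, 81.7, 50.2]
tcp_rot: [178.6, -0.0, 3.0]
ft_force: [-0.3, -8.6, 1.4]
finger_gap: 0.2
```

```bash
python3 -c "
from h import *
shot('wrist','w4')"
```

```text
(no output)
```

View pics/w4.png

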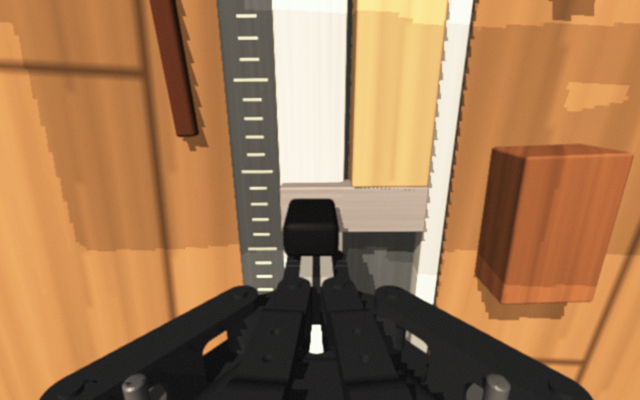

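The foot sits against the batten end at row 185. I'll back off, rise and check the far end.

Request:
{"api": "jog_arm", "payload": {"offset": [[0,5,0],[0,15,0],[0,20,0],[0,5,-30],[0,0,-40],[0,20,-40],[0,45,0],[0,45,0],[0,45,0],[0,45,0],[0,0,0]], "delta_rot": [[1,0,0],[0,0,0],[0,0,0],[0,0,0],[0,0,0],[0,0,0],[0,0,0],[0,0,0],[0,0,0],[0,0,0],[0,0,0]], "jaw": [0,0,0,0,0,0,0,0,0,0,0]}}

```text
time: 8.35
tool_pos: [532.5, -176.0, 165.0]
tcp_rot: [179.8, -0.1, 3.2]
ft_force: [-0.2, -0.6, -0.4]
finger_gap: -0.1
```

```bash
python3 -c "
from h import *
to(522.5,-279,100,8)
shot('top','t3')
p=cv2.imread('pics/t3.png');
a=cv2.resize(p[190:265,150:325],None,fx=4.5,fy=4.5,interpolation=cv2.INTER_CUBIC)
cv2.imwrite('pics/t3a.png',a)
shot('wrist','w5')"
```

```text
t 8.35 pos [ 532.5 -176.   165. ] rot [ 1.7978e+02 -6.0000e-02  3.1600e+00] F [-0.2 -0.6 -0.4] gap -0.1
tool delta [-15.7 102.   65.4]
rotvec [ 0.22 -0.06 -4.84]
```

View pics/t3a.png

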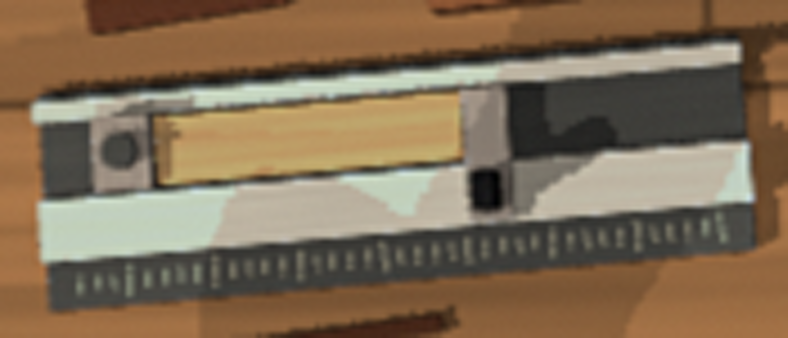

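View pics/w5.png

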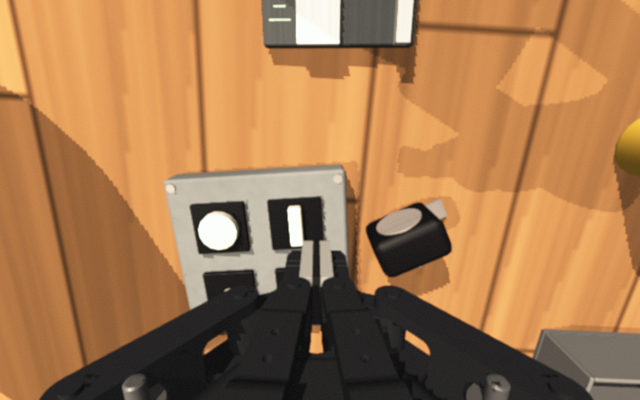

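The batten runs from the block face (x≈155) to the foot (x≈461) with no visible gap. The thin dark line at the block is its shaded face. I'll cross-check key positions from the wrist view.

```bash
python3 -c "
from h import *
print(world('w5',218,229,44),world('w5',295,226,44))
to(523,-278.5,70,7)"
```

```text
[ 444.45622433 -213.77846541   44.        ] [ 514.9937962 -206.8986736   44.       ]
t 8.45 pos [ 532.3 -171.9  164.4] rot [ 1.7993e+02 -1.0000e-02  3.2600e+00] F [-1.1  0.6 -0.1] gap -0.0
tool delta [-15.4 105.8  94.6]
rotvec [ 0.07 -0.   -3.74]
```

Request:
{"api": "jog_arm", "payload": {"offset": [[-3,25,0],[-4,25,0],[-4,25,0],[-4,25,20],[0,0,35],[0,0,20],[0,0,0]], "delta_rot": [[0,0,0],[0,0,0],[0,0,0],[0,0,0],[0,0,0],[0,0,0],[0,0,0]], "jaw": [0,0,0,0,0,0,0]}}

```text
time: 9.15
tool_pos: [524.2, -268.1, 87.3]
tcp_rot: [-179.8, -0.1, 3.8]
ft_force: [0.4, 0.2, 0.5]
finger_gap: -0.3
```

```bash
python3 -c "
from h import *
to(523,-278.5,55,3)
shot('wrist','w6')"
```

```text
t 9.15 pos [ 524.2 -268.1   87.3] rot [-1.7983e+02 -1.3000e-01  3.7900e+00] F [0.4 0.2 0.5] gap -0.3
tool delta [-2.  10.4 32.2]
rotvec [-0.18 -0.13  0.79]
```

Request:
{"api": "jog_arm", "payload": {"offset": [[-1,10,10],[0,1,20],[0,0,0],[0,0,0]], "delta_rot": [[0,0,0],[0,0,0],[0,0,0],[0,0,0]], "jaw": [0,0,0,0]}}

```text
time: 9.6
tool_pos: [528.2, -280.3, 62.7]
tcp_rot: [179.9, -0.5, 4.0]
ft_force: [0.1, -0.0, 0.7]
finger_gap: -0.1
```

```bash
python3 -c "
from h import *
to(523,-278.5,44,3)"
```

```text
t 9.6 pos [ 528.2 -280.3   62.7] rot [179.91  -0.54   4.02] F [ 0.1 -0.   0.7] gap -0.1
tool delta [-5.3 -2.2 18.7]
rotvec [ 0.09 -0.54  1.02]
```

Request:
{"api": "jog_arm", "payload": {"offset": [[-5,-2,8],[0,0,7],[0,0,3],[0,0,3],[0,0,3]], "delta_rot": [[0,-0.5,1],[0,0,0],[0,0,0],[0,0,0],[0,0,0]], "jaw": [0,0,0,0,0]}}

```text
time: 10.1
tool_pos: [524.8, -279.7, 40.8]
tcp_rot: [179.7, -0.2, 3.0]
ft_force: [-1.8, 1.4, 4.1]
finger_gap: 0.2
```

```bash
python3 -c "
from h import *
to(523,-278.5,38,3)"
```

```text
t 10.1 pos [ 524.8 -279.7   40.8] rot [179.73  -0.24   2.96] F [-1.8  1.4  4.1] gap 0.2
tool delta [-1.7 -1.3  2.8]
rotvec [ 0.27 -0.24 -0.04]
```

Key engaged (4 N at z = 40.8). I'll press until it bottoms.

Request:
{"api": "jog_arm", "payload": {"offset": [[0,0,3],[0,0,3],[0,0,3]], "delta_rot": [[0,0,0],[0,0,0],[0,0,0]], "jaw": [0,0,0]}}

```text
time: 10.4
tool_pos: [525.2, -279.9, 37.6]
tcp_rot: [179.7, -0.2, 3.0]
ft_force: [-17.1, 9.9, 34.8]
finger_gap: 0.1
```

Request:
{"api": "jog_arm", "payload": {"offset": [[0,0,4],[0,0,4]], "delta_rot": [[0,0,0],[0,0,0]], "jaw": [0,0]}}

```text
time: 10.6
tool_pos: [525.3, -279.9, 37.4]
tcp_rot: [179.8, -0.1, 3.0]
ft_force: [-20.6, 12.4, 39.5]
finger_gap: 0.4
```

Fully down (stalled at z≈37.5 with about 40 N). I'll lift and move over to the small round key.

Request:
{"api": "jog_arm", "payload": {"offset": [[0,0,-12],[0,0,-15],[0,0,-5],[-20,2,0],[-20,2,0],[-20,2,0],[-12,2,0],[0,0,0],[0,0,0]], "delta_rot": [[0,0,0],[0,0,0],[0,0,0],[0,0,0],[0,0,0],[0,0,0],[0,0,0],[0,0,0],[0,0,0]], "jaw": [0,0,0,0,0,0,0,0,0]}}

```text
time: 11.5
tool_pos: [453.6, -292.7, 72.4]
tcp_rot: [179.6, -0.4, 3.0]
ft_force: [-0.2, 0.0, 0.2]
finger_gap: 0.3
```

```bash
python3 -c "
from h import *
to(452,-287,44,3)"
```

```text
t 11.5 pos [ 453.6 -292.7   72.4] rot [179.63  -0.36   3.05] F [-0.2  0.   0.2] gap 0.3
tool delta [-1.5 -5.9 28.3]
rotvec [ 0.37 -0.36  0.05]
```

Request:
{"api": "jog_arm", "payload": {"offset": [[-2,-5,6],[-1,-1,8],[0,0,5],[0,0,3],[0,0,2]], "delta_rot": [[0.3,-0.3,0],[0,0,0],[0,0,0],[0,0,0],[0,0,0]], "jaw": [0,0,0,0,0]}}

```text
time: 12.0
tool_pos: [452.0, -285.6, 45.7]
tcp_rot: [180.0, -0.0, 3.1]
ft_force: [-0.0, -0.5, 0.5]
finger_gap: -0.0
```

```bash
python3 -c "
from h import *
to(452,-287,38,3)"
```

```text
t 12.0 pos [ 452.  -285.6   45.7] rot [ 1.7998e+02 -5.0000e-02  3.1400e+00] F [-0.  -0.5  0.5] gap -0.0
tool delta [-0.1  1.4  7.7]
rotvec [ 0.02 -0.05  0.14]
```

Request:
{"api": "jog_arm", "payload": {"offset": [[0,1,2],[0,0,3],[0,0,3],[0,0,3]], "delta_rot": [[0,0,0],[0,0,0],[0,0,0],[0,0,0]], "jaw": [0,0,0,0]}}

```text
time: 12.4
tool_pos: [452.6, -286.8, 37.2]
tcp_rot: [-180.0, -0.0, 3.2]
ft_force: [-17.9, 15.5, 47.4]
finger_gap: 0.4
```

Request:
{"api": "jog_arm", "payload": {"offset": [[0,0,3],[0,0,3]], "delta_rot": [[0,0,0],[0,0,0]], "jaw": [0,0]}}

```text
time: 12.6
tool_pos: [452.6, -286.7, 37.5]
tcp_rot: [-179.9, 0.1, 3.2]
ft_force: [-16.2, 11.0, 33.0]
finger_gap: -0.2
```

The small key is fully down (z≈37.3). Next is the large key at about (443,-215).

Request:
{"api": "jog_arm", "payload": {"offset": [[0,0,-12],[0,0,-15],[0,0,-5],[-1,-18,0],[-1,-18,0],[-1,-18,0],[-1,-18,0],[0,0,0],[0,0,0]], "delta_rot": [[0,0,0],[0,0,0],[0,0,0],[0,0,0],[0,0,0],[0,0,0],[0,0,0],[0,0,0],[0,0,0]], "jaw": [0,0,0,0,0,0,0,0,0]}}

```text
time: 13.5
tool_pos: [444.6, -211.2, 71.7]
tcp_rot: [179.9, -0.1, 3.2]
ft_force: [0.9, 0.6, -0.5]
finger_gap: -0.0
```

```bash
python3 -c "
from h import *
to(443.3,-215,44,3)"
```

```text
t 13.5 pos [ 444.6 -211.2   71.7] rot [ 1.7993e+02 -5.0000e-02  3.2000e+00] F [ 0.9  0.6 -0.5] gap -0.0
tool delta [-1.5  3.6 27.7]
rotvec [ 0.07 -0.05  0.2 ]
```

Request:
{"api": "jog_arm", "payload": {"offset": [[-2,4,6],[-1,0,8],[0,0,5],[0,0,3],[0,0,2]], "delta_rot": [[0,0,0],[0,0,0],[0,0,0],[0,0,0],[0,0,0]], "jaw": [0,0,0,0,0]}}

```text
time: 14.0
tool_pos: [441.2, -217.1, 44.9]
tcp_rot: [179.9, -0.0, 3.1]
ft_force: [-0.8, 0.0, 0.1]
finger_gap: -0.2
```

Request:
{"api": "jog_arm", "payload": {"offset": [[0,0,2],[0,0,3],[0,0,3],[0,0,3]], "delta_rot": [[0,0,0],[0,0,0],[0,0,0],[0,0,0]], "jaw": [0,0,0,0]}}

```text
time: 14.4
tool_pos: [441.6, -217.4, 37.2]
tcp_rot: [180.0, 0.0, 3.1]
ft_force: [-21.5, 13.4, 52.3]
finger_gap: -0.0
```

Request:
{"api": "jog_arm", "payload": {"offset": [[0,0,3],[0,0,3]], "delta_rot": [[0,0,0],[0,0,0]], "jaw": [0,0]}}

```text
time: 14.6
tool_pos: [441.6, -217.3, 37.5]
tcp_rot: [-180.0, 0.2, 3.2]
ft_force: [-17.7, 10.7, 36.5]
finger_gap: 0.0
```

The large key is fully down. I'll lift clear and do the final check.

Request:
{"api": "jog_arm", "payload": {"offset": [[0,0,-12],[0,0,-20],[0,0,-40],[-5,0,-40],[-20,20,-20],[-30,30,0],[-20,30,0],[0,0,0],[0,0,0],[0,0,0]], "delta_rot": [[0,0,0],[0,0,0],[0,0,0],[0,0,0],[0,0,0],[0,0,0],[0,0,0],[0,0,0],[0,0,0],[0,0,0]], "jaw": [0,0,0,0,0,0,0,0,0,0]}}

```text
time: 15.6
tool_pos: [371.4, -305.0, 177.9]
tcp_rot: [179.6, -0.1, 3.3]
ft_force: [-0.2, -0.0, -0.5]
finger_gap: 0.1
```

```bash
python3 -c "
from h import *
to(443,-215,44,3)
shot('top','t4')
p=cv2.imread('pics/t4.png');
cv2.imwrite('pics/t4a.png',cv2.resize(p[140:290,140:500],None,fx=2.2,fy=2.2,interpolation=cv2.INTER_CUBIC))
def W(x,y,z): return world('t3',150+(x+.5)/4.5-.5,190+(y+.5)/4.5-.5,z)
a=np.load('pics/t3.npz')['p'].astype(int);b=np.load('pics/t4.npz')['p'].astype(int)
print(abs(a-b)[205:255,158:318].max())
print(W(155,150,36),W(461,128,36))"
```

```text
t 15.6 pos [ 371.4 -305.   177.9] rot [ 1.7961e+02 -1.0000e-01  3.3200e+00] F [-0.2 -0.  -0.5] gap 0.1
tool delta [ 76.4 -86.6 133.4]
rotvec [ 0.39 -0.1   0.32]
37
[546.08210249 296.96657274  36.        ] [554.36666437 118.08749955  36.        ]
```

View pics/t4a.png

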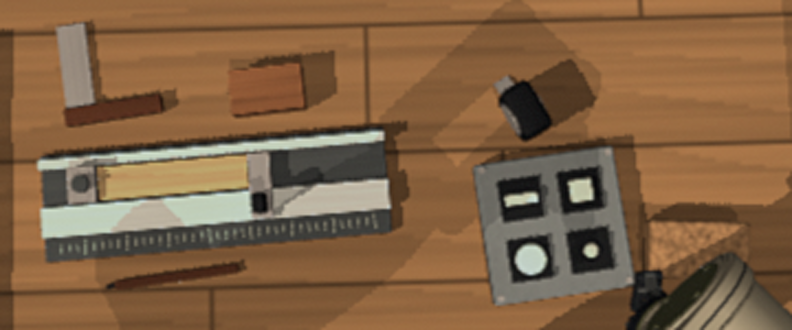

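The final picture shows the batten snug between the block (80,183) and the foot (258,175). All keys are up and the loose things lie where they did. Handing in.

```bash
python3 -c "
from h import *
print(r.hand_in())"
```

```text
the job is handed in; nothing more can be done
None
```

I pushed the stop home with the shut fingers behind its fin, then pressed the square, small round and large round keys in that order. The job was handed in at about 15.7 s, and the hand-in gives no verdict.

- **Batten:** the stop met firm resistance at about 11 N. From the top camera, the batten's far end is at y≈297 mm and the block face at y≈296 mm. That agrees within the 2 mm calibration, and no gap shows at either end. I did not take a close-up of the far end.
- **Keys:** each one stalled at z≈37.2–37.6 mm, just under the nominal 38 mm for fully down. The wrist force was about 40–60 N each time, well above the 5 N spring but below the 120 N limit. I lifted clear after each press, and all the keys look up in the last picture. I never went near the bar key.
- **Bystanders:** nothing touched them, and by eye they lie where they did in the first picture. The bed also looks the same after the key presses as before; a pixel comparison differed by up to 37 grey levels, which I put down to the arm's moving shadow.

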